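# Put away the spare router parts

## Task

Put the spare router parts away in the white trays: the two antennas side by side in the long tray without a partition, lying flat and lengthwise; the two power adapters in the partitioned tray, one in each bay, lying flat the way they lie now; and the round hub upright in the round dish. Leave the remote control where it lies.

Things in the scene. Friction and masses are not known exactly. Their poses are not given: they have to be found in the camera images.
- antenna1_c (a point): black plastic router antenna (one of two alike), lying flat: a straight stick (all sizes in mm) 150 long, 18 wide, 14 high, with a small brass screw connector at one end; about 35 g. The point is at its centre, half-way up (7 above the table); x runs along its length towards the blunt blade end (the connector is at -x), z up. Grip it across its 18 mm width.
- antenna2_c (a point): black plastic router antenna (one of two alike), lying flat: a straight stick (all sizes in mm) 150 long, 18 wide, 14 high, with a small brass screw connector at one end; about 35 g. The point is at its centre, half-way up (7 above the table); x runs along its length towards the blunt blade end (the connector is at -x), z up. Grip it across its 18 mm width.
- adapter1_c (a point): black power adapter block (one of two alike; sizes in mm), 62 long (its x), 46 wide (its y), 30 high, two folded steel prongs showing on its top; about 110 g. The point is at its centre, half-way up (15 above the table); z up. Grip it across its 46 mm width.
- adapter2_c (a point): black power adapter block (one of two alike; sizes in mm), 62 long (its x), 46 wide (its y), 30 high, two folded steel prongs showing on its top; about 110 g. The point is at its centre, half-way up (15 above the table); z up. Grip it across its 46 mm width.
- hub_c (a point): black round smart-home hub, a disc 56 mm in diameter and 34 mm high with a thin grey ring on its top; about 120 g. The point is at its centre, half-way up (17 mm above the table); z up.
- remote_c (a point): black remote control with round grey buttons on its top, 150 mm long (its x), 44 mm wide, 18 mm high; it stays where it is. The point is at its centre, half-way up; z up.
- plain_tray: white plastic tray without a partition, for the antennas. Fixed, does not move. Sizes in mm: outside 138 (its x) by 198 (its y), walls 20 high and 4 thick, floor 4 thick. Origin: centre of its underside, on the table; z up. The inside is 130 by 190; its long direction is its y.
- bay_tray: white plastic tray with one partition wall, 4 thick and as high as the rim, across its middle (along its x, at y = 0), for the adapters. Fixed, does not move. Sizes in mm: outside 138 (its x) by 198 (its y), walls 20 high and 4 thick, floor 4 thick. Origin: centre of its underside, on the table; z up. It makes two bays, each 130 (x) by 93 (y), centred 48 either side of the middle along its y.
- dish: white round dish for the hub, fixed (sizes in mm), 108 in outer diameter, inner diameter 100, wall 20 high and 4 thick, floor 4 thick. Origin: centre of its underside, on the table; z up.

How it is judged (in metres and radians):
At the end, for the whole second after the job is handed in: Both antennas lie flat on the plain tray's floor, within 23 degrees of lengthwise; one adapter lies flat (within 7 degrees) on the floor of each bay of the partitioned tray; the hub stands upright on the floor of the round dish, within 26 mm of its centre; all at rest (x of antenna1_c in the frame of plain_tray between -0.062 and 0.062 m and y of antenna1_c in the frame of plain_tray between -0.03 and 0.03 m and z of antenna1_c in the frame of plain_tray between 0.006 and 0.016 m and angle between the z axis of each of antenna1_c, antenna2_c and the z axis of plain_tray, either way round below 0.12 rad and angle between the x axis of each of antenna1_c, antenna2_c and the y axis of plain_tray, either way round below 0.4 rad and x of antenna2_c in the frame of plain_tray between -0.062 and 0.062 m and y of antenna2_c in the frame of plain_tray between -0.03 and 0.03 m and z of antenna2_c in the frame of plain_tray between 0.006 and 0.016 m and x of adapter1_c in the frame of bay_tray between -0.046 and 0.046 m and z of adapter1_c in the frame of bay_tray between 0.014 and 0.024 m and angle between the z axis of each of adapter1_c, adapter2_c and the z axis of bay_tray, either way round below 0.12 rad and x of adapter2_c in the frame of bay_tray between -0.046 and 0.046 m and z of adapter2_c in the frame of bay_tray between 0.014 and 0.024 m and ((y of adapter1_c in the frame of bay_tray between 0.015 and 0.08 m and y of adapter2_c in the frame of bay_tray between -0.08 and -0.015 m) or (y of adapter2_c in the frame of bay_tray between 0.015 and 0.08 m and y of adapter1_c in the frame of bay_tray between -0.08 and -0.015 m)) and horizontal distance between hub_c and dish below 0.026 m and z of hub_c in the frame of dish between 0.016 and 0.026 m and angle between hub_c's own z axis and vertical below 0.12 rad and linear speed of each of antenna1, antenna2, adapter1, adapter2, hub below 0.02 m/s); the robot touches nothing.
It fails at once if the remote control is moved by more than 20 mm (distance of remote_c from where it was at the start of the episode above 0.02 m).
It also fails if it takes over 106 s, if anything falls off the work surface, if the arm or the gripper's body presses on something with over 40 N, if the wrist force passes 120 N, or if a joint passes its speed limit or range.

## Robot

A 6-joint arm with a two-finger parallel gripper is mounted at the origin on the work surface. World frame = base frame: x ahead of the robot, y to its left, z up, the work surface at z = 0. Lengths are in mm, angles in rad, forces in N, time in s.
With the tool pointing down it reaches from about 300 to 1000 mm from the base axis. Payload 5.1 kg.
Tool frame: the origin (TCP) lies midway between the tips of the shut fingers; the grasp point (between the pads) lies 19 mm behind it; x points along the fingers, y is the direction in which the jaws open and shut, and the axes are right-handed (so a half turn about x gives the same grasp; the last joint's range is limited). The gripper opens to 95 mm and grips with 3 to 60 N. Pads are 20 mm wide; open, the fingers measure 119 mm over their backs; the gripper's body (75 mm by 180 mm) begins 59 mm behind the grasp point.
Start: joints at [1.083, 0.124, 1.65, -0, 1.367, -0.083], TCP at [256.012, 597.447, 214.656] pointing down, gripper open.
Joint ranges: [-2.61, 2.61], [-1.02, 2.33], [0.03, 2.71], [-1.35, 4.49], [0.32, 2.68], [-2.91, 2.91]. Speed limits (rad/s): [2.57, 2.57, 3.14, 3.14, 3.14, 3.14].

## Interface

Orientations are given as a unit quaternion [w, x, y, z].
In Python, from workcell import sense, cams, robot gives the robot as it stands.
- The arm moves only by the tool drive_tool, never from a script. Its argument "plan" is a list of rows, each a list of 3 entries, a list of its own where there are three numbers: the closure, from 0 (fully open) to 1 (shut), then the shift along the tool's x, y, z in mm, then the turn about the tool's x in degrees. In form: [[grip, [dx, dy, dz], yaw], ...]. A call has 1 to 10 rows; each row shifts and turns the pose as measured when the row begins, along the tool's axes as they then stand; what a row does not reach is not made up. A row lasts 1/10 s, in which the tool goes at most 50 mm and 8.59 degrees, less where a joint would pass 70% of its speed; a pose out of reach is approached as far as the arm can. A call with a gripper value outside its range is refused whole. The fingers move at their own pace and stop on an object; the grip force is fixed at half the most. Time passes only in rows, so rows that do not move let the fingers close. It gives the time, the measured TCP pose, the force and the opening at its end, in the units of the state.
- sense(): the state, without advancing time (a new reading comes with each control period).
- cams.read_camera(name): name is "side" or "top" or "wrist"; returns a dict with "img" (480x640x3 uint8, red, green, blue), "range_z" (480x640 float32, mm along the optical axis (not along the pixel's ray), 0 where there is no reading), "fx", "fy", "cx", "cy" (pixels), "rvec" (rotation vector, rad) and "tvec" (3), from world to camera coordinates, as OpenCV has them. Camera axes: x right, y down, z forward; pixel columns grow to the right and rows downward; lengths in mm; the calibration is good to about 2 mm. A picture is of the moment at which its call begins.
- robot.finish_job(): hands the job in, once; it reports no verdict.
Trained networks look in a picture, given as the dict that the camera call returned (one of the last four; its "shot" number tells which), for a name from the list of things; names that differ only in an ending like _2 or _b are one class to them, and where a whole thing is asked for, a point or a joint stands for the part that bears it (a point fixed in the world has none). Each returns a list of dicts, best first, with "conf" (0 to 1); they miss things now and then, are a little off and sometimes report something else, mostly with a low value. They report only what shows in the picture. A call takes as long as a camera call.
- cams.search_frame(name, picture): "box" ([left, top, width, height] in pixels, round what is visible of it).
The state is a dict: "t": time; "q": joint angles; "joint_vel": joint speeds; "joint_torque": joint torques, N m; "position": TCP position; "tcp_rot": TCP orientation; "force": force on the tool from outside, world axes, zero at the start; "ft_torque": the same for the moment, N m; "grip_width": opening from 0.0 (shut) to 1.0 (fully open).
Only numpy, scipy, OpenCV 4.12 (cv2) and the standard library are available. Lean on these libraries where they do the work, as an engineer would, in place of code of your own. Each camera call takes 0.05 s, during which the arm holds its last target. There are 200 camera calls.

## Working session

There is one attempt and no reset: what is moved stays moved. The work goes in short steps, Python scripts to look and compute and a tool call to move; the robot and the scene stay as the last step left them, time stands still between calls to the robot, and variables do not carry over. Pictures are saved under pics/ and viewed, about 12 in all and at most 16, crops included, and the job is handed in when it is done.

Besides the shell and the picture viewer there is one more tool, called after "Request:" in YAML: its name, and indented under it one key for each argument. drive_tool: Moves the arm, as the interface text tells. Its arguments: {"type":"object","properties":{"plan":{"type":"array"}},"required":["plan"]}

```bash
ls; mkdir -p pics; cat > h.py <<'E'
import numpy as np, cv2
from workcell import sense, cams, robot
def world(p):
    R=cv2.Rodrigues(np.array(p["rvec"],float))[0]; t=np.array(p["tvec"],float).ravel()
    z=p["range_z"].astype(float); v,u=np.mgrid[:480,:640]
    c=np.stack([(u-p["cx"])/p["fx"]*z,(v-p["cy"])/p["fy"]*z,z],-1)
    w=(c-t)@R; w[z==0]=np.nan
    return w
def save(p,n): cv2.imwrite(f"pics/{n}.png",p["img"][:,:,::-1])
E
python3 - <<'E'
from h import *
s=sense(); print({k:np.round(v,3) for k,v in s.items()})
for c in ["top","side"]:
    p=cams.read_camera(c); save(p,c+"0"); w=world(p)
    np.save(c+"0.npy",w)
    for n in ["antenna1_c","adapter1_c","hub_c","remote_c","plain_tray","bay_tray","dish"]:
        for d in cams.search_frame(n,p)[:4]:
            l,t,wd,h=d["box"]; u,v=int(l+wd/2),int(t+h/2)
            print(c,n,round(d["conf"],2),np.round(d["box"]),np.round(w[min(v,479),min(u,639)]))
E
```

```text
pics
{'t': np.float64(0.0), 'q': array([ 1.083,  0.125,  1.652, -0.   ,  1.367, -0.083]), 'joint_vel': array([ 0.001, -0.002, -0.   ,  0.001, -0.   ,  0.   ]), 'joint_torque': array([ 1.0000e-03, -4.1758e+01, -3.5995e+01,  7.8000e-02,  4.9000e-02,
       -0.0000e+00]), 'position': array([255.737, 596.905, 213.402]), 'tcp_rot': array([ 0.692,  0.141,  0.693, -0.143]), 'force': array([-0.006, -0.652, -0.403]), 'ft_torque': array([ 0.049, -0.04 , -0.038]), 'grip_width': np.float64(1.002)}
top antenna1_c 0.59 [473. 280.  18.  71.] [ 408. -335.   12.]
top adapter1_c 0.86 [346. 288.  26.  31.] [431. -72.  30.]
top adapter1_c 0.43 [272. 267.  40.  70.] [434.  67.  18.]
top hub_c 0.97 [211. 304.  27.  28.] [397. 207.  34.]
top remote_c 0.6 [272. 264.  42.  73.] [436.  65.  15.]
top plain_tray 0.9 [278. 172.  97.  67.] [642.  -4.   3.]
top bay_tray 0.88 [402. 189.  97.  75.] [ 598. -273.    4.]
top dish 0.89 [175. 199.  52.  48.] [602. 268.   0.]
side antenna1_c 0.57 [348. 181.  62.   8.] [ 415. -328.   13.]
side adapter1_c 0.94 [347. 230.  33.  29.] [428. -56.  31.]
side hub_c 0.76 [349. 333.  38.  48.] [395. 224.  36.]
side remote_c 0.78 [310. 277.  88.  36.] [430.  80.  20.]
side plain_tray 0.75 [197. 218. 102.  81.] [648.   3.   5.]
side bay_tray 0.79 [266. 167.  68.  50.] [ 598. -263.   12.]
side bay_tray 0.61 [311. 278.  87.  34.] [430.  80.  20.]
side bay_tray 0.2 [201. 220.  98.  78.] [645.   3.   6.]
side dish 0.88 [188. 342.  74.  64.] [602. 269.   5.]
side dish 0.23 [282. 434. 116.  29.] [418. 356.  15.]
```

View pics/top0.png

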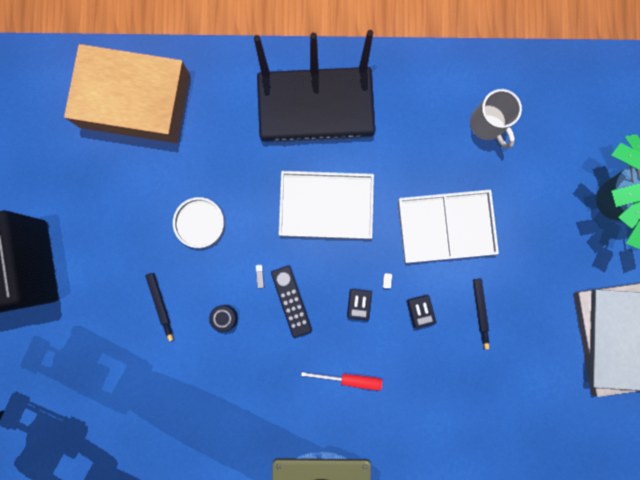

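View pics/side0.png

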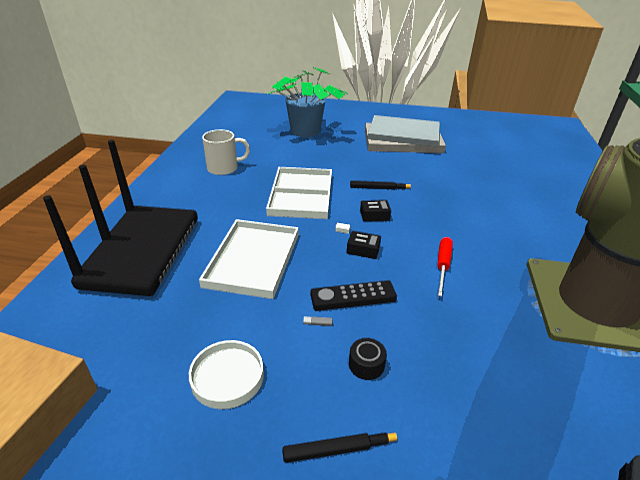

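Both views show all the parts: antennas at top pixels (160,307) and (482,313), adapters at (360,305) and (421,312), the hub at (223,318), and the remote at (291,301). Next I'll measure poses from the depth.

```bash
cat >> h.py <<'E'
def rects(w,z0,z1,roi,amin=30,mx=None):
    """connected regions with height in z0..z1 inside pixel roi (u0,v0,u1,v1)"""
    m=((w[...,2]>z0)&(w[...,2]<z1)).astype(np.uint8); k=np.zeros_like(m); u0,v0,u1,v1=roi; k[v0:v1,u0:u1]=1; m*=k
    n,l,st,_=cv2.connectedComponentsWithStats(m,connectivity=8); o=[]
    for i in range(1,n):
        if st[i,4]<amin: continue
        q=w[l==i]; c,(a,b),_=r=cv2.minAreaRect(q[:,:2].astype(np.float32)); B=cv2.boxPoints(r)
        e=max([B[1]-B[0],B[2]-B[1]],key=np.linalg.norm); th=np.degrees(np.arctan2(e[1],e[0]))%180
        o.append((np.round(c,1),round(max(a,b)),round(min(a,b)),"long axis deg",round(th,1),"z",round(np.median(q[:,2]),1)))
    return o
E
python3 - <<'E'
from h import *
from scipy.spatial.transform import Rotation as Ro
w=np.load("top0.npy"); 
f=w[360:370,200:220,2]; print("table z",np.nanmedian(f))
for n,roi,z in [("parts",(140,262,510,355),7),("trays",(170,165,510,275),12)]:
    for r in rects(w,z,60,roi): print(n,*r)
s=sense(); q=s["tcp_rot"]; print(Ro.from_quat([*q[1:],q[0]]).as_matrix().round(3))
E
```

```text
table z -0.5876014127119806
parts [433.  69.] 150 44 long axis deg 19.8 z 17.5
parts [479.6 136.9] 35 14 long axis deg 5.2 z 8.5
parts [418.7 348.3] 149 20 long axis deg 19.0 z 13.5
parts [ 478.8 -135.2] 29 16 long axis deg 173.6 z 13.2
parts [ 411.3 -338. ] 148 21 long axis deg 7.3 z 12.8
parts [427.9 -75.3] 62 46 long axis deg 174.0 z 29.7
parts [ 414.5 -206.9] 62 47 long axis deg 14.7 z 29.4
parts [396.5 210.4] 55 54 long axis deg 113.9 z 33.7
trays [640.8  -4. ] 199 139 long axis deg 88.6 z 19.3
trays [ 597.  -265.8] 199 138 long axis deg 95.9 z 18.7
trays [599.1 269.6] 107 107 long axis deg 144.2 z 19.2
trays [498.9  90.1] 45 17 long axis deg 90.8 z 16.8
[[ 0.     0.394  0.919]
 [ 0.     0.919 -0.394]
 [-1.     0.     0.   ]]
```

```bash
cat >> h.py <<'E'
from scipy.spatial.transform import Rotation as Ro
def pose():
    s=sense(); q=s["tcp_rot"]; y=Ro.from_quat([*q[1:],q[0]]).as_matrix()[:,1]
    return np.array(s["position"],float),np.degrees(np.arctan2(y[1],y[0])),s
def steps(*targets,start=None):
    """print shifts in tool axes to each (x,y,z,phi) in turn, <=45 mm and <=8.4 deg a row"""
    p,f,s=pose()
    if start: p,f=np.array(start[:3],float),start[3]
    print("at",p.round(1),round(f,1),"t",round(float(s["t"]),2),"open",round(float(s["grip_width"])*95,1),"F",np.round(s["force"],1))
    for T in targets:
        d=np.array(T[:3])-p; a=T[3]-f; n=int(max(np.ceil(np.linalg.norm(d)/45),np.ceil(abs(a)/8.4),1)); print("->",T,n)
        for i in range(n):
            r=np.radians(f+a*i/n); v=d/n
            print([[round(-v[2],1),round(v[0]*np.cos(r)+v[1]*np.sin(r),1),round(v[0]*np.sin(r)-v[1]*np.cos(r),1)],round(-a/n,1)])
        p,f=np.array(T[:3],float),T[3]
E
python3 -c "
from h import *
steps((418.7,348.3,70,109))"
```

```text
at [256.  597.5 214.7] 66.8 t 0.8 open 94.8 F [-0.3  0.3 -0. ]
-> (418.7, 348.3, 70, 109) 8
[[np.float64(18.1), np.float64(-20.6), np.float64(31.0)], np.float64(-5.3)]
[[np.float64(18.1), np.float64(-23.4), np.float64(28.9)], np.float64(-5.3)]
[[np.float64(18.1), np.float64(-25.9), np.float64(26.7)], np.float64(-5.3)]
[[np.float64(18.1), np.float64(-28.3), np.float64(24.2)], np.float64(-5.3)]
[[np.float64(18.1), np.float64(-30.4), np.float64(21.5)], np.float64(-5.3)]
[[np.float64(18.1), np.float64(-32.2), np.float64(18.6)], np.float64(-5.3)]
[[np.float64(18.1), np.float64(-33.8), np.float64(15.5)], np.float64(-5.3)]
[[np.float64(18.1), np.float64(-35.1), np.float64(12.4)], np.float64(-5.3)]
```

Request:
drive_tool:
  plan:
    - [0.3,[18,-20.5,31],-5.3]
    - [0.3,[18,-23.5,29],-5.3]
    - [0.3,[18,-26,26.5],-5.3]
    - [0.3,[18,-28,24],-5.3]
    - [0.3,[18,-30.5,21.5],-5.3]
    - [0.3,[18,-32,18.5],-5.3]
    - [0.3,[18,-34,15.5],-5.3]
    - [0.3,[18,-35,12.5],-5.3]
    - [0.3,[0,0,0],0]

```text
t: 1.7
position: [428.1, 346.1, 67.8]
tcp_rot: [0.697, -0.128, 0.693, 0.133]
force: [-0.6, 0.3, 0.6]
grip_width: 0.701
```

```bash
sed -i 's/print(\[\[round(-v\[2\],1),\(.*\)\],round(-a\/n,1)\])/print([[*np.round([-v[2],v[0]*np.cos(r)+v[1]*np.sin(r),v[0]*np.sin(r)-v[1]*np.cos(r)],1).tolist()],round(float(-a\/n),1)])/' h.py
python3 -c "
from h import *
steps((418.7,348.3,4,109))
p=cams.read_camera('wrist');save(p,'w1');w=world(p)
for r in rects(w,7,30,(0,0,640,480),300): print(*r)"
```

```text
at [428.1 346.1  67.8] 111.3 t 1.7 open 66.5 F [-0.6  0.3  0.6]
-> (418.7, 348.3, 4, 109) 2
[[31.9, 2.7, -4.0], 1.1]
[[31.9, 2.6, -4.0], 1.1]
[391.  226.5] 54 21 long axis deg 14.9 z 19.3
[409.9 344.4] 133 18 long axis deg 19.8 z 13.3
```

Request:
drive_tool:
  plan:
    - [0.45,[32,2.5,-4],1]
    - [0.45,[31,2.5,-4],1]
    - [0.45,[0,0,0],0]
    - [1,[0,0,0],0]
    - [1,[0,0,0],0]
    - [1,[0,0,0],0]
    - [1,[0,0,0],0]
    - [1,[0,0,0],0]

```text
t: 2.55
position: [424.3, 359.4, 16.6]
tcp_rot: [0.706, -0.111, 0.689, 0.124]
force: [-0.3, -0.9, 0.7]
grip_width: 0.189
```

```bash
python3 -c "
from h import *
steps((418.7,348.3,80,109),(669,-4,80,-1.4))"
```

```text
at [424.3 359.4  16.6] 109.2 t 2.55 open 17.9 F [-0.3 -0.9  0.7]
-> (418.7, 348.3, 80, 109) 2
[[-31.7, -4.3, -4.5], 0.1]
[[-31.7, -4.3, -4.5], 0.1]
-> (669, -4, 80, -1.4) 14
[[-0.0, -29.6, 8.7], 7.9]
[[-0.0, -28.1, 12.7], 7.9]
[[-0.0, -26.1, 16.4], 7.9]
[[-0.0, -23.6, 19.9], 7.9]
[[-0.0, -20.7, 22.9], 7.9]
[[-0.0, -17.3, 25.5], 7.9]
[[-0.0, -13.7, 27.7], 7.9]
[[-0.0, -9.7, 29.3], 7.9]
[[-0.0, -5.6, 30.3], 7.9]
[[-0.0, -1.4, 30.8], 7.9]
[[-0.0, 2.8, 30.7], 7.9]
[[-0.0, 7.0, 30.1], 7.9]
[[-0.0, 11.1, 28.8], 7.9]
[[-0.0, 14.9, 27.0], 7.9]
```

```bash
python3 -c "
from h import *
p,f,s=pose();print(p,f,s['q'],s['force'],s['ft_torque'],Ro.from_quat([*s['tcp_rot'][1:],s['tcp_rot'][0]]).as_matrix().round(3))
p=cams.read_camera('side');save(cams.read_camera('wrist'),'w2')
cv2.imwrite('pics/s2.png',cv2.resize(p['img'][300:480,180:480,::-1],None,fx=2,fy=2))
p,f,s=pose();print(p,f,s['q'])"
```

```text
[424.31927631 359.38900902  16.63995685] 109.17069491553568 [ 0.6027088   0.11014711  2.02586956  0.00797054  0.97642686 -1.30686053] [-0.34250278 -0.92782156  0.73212478] [-0.06160159  0.03811264  0.00261532] [[ 0.02  -0.328  0.944]
 [ 0.022  0.944  0.328]
 [-1.     0.014  0.026]]
[424.25423217 359.2194101   16.35186174] 109.16111972647984 [ 0.60251995  0.11045948  2.02610187  0.00797828  0.97623223 -1.3068925 ]
```

View pics/s2.png

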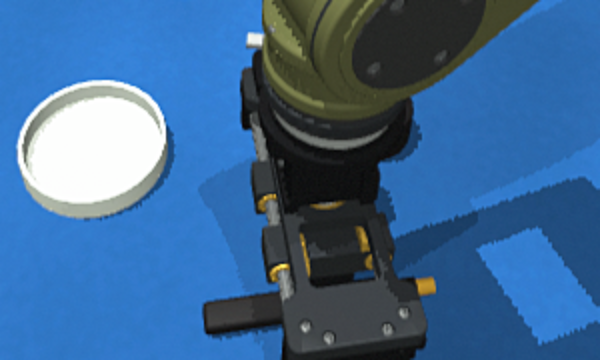

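View pics/w2.png

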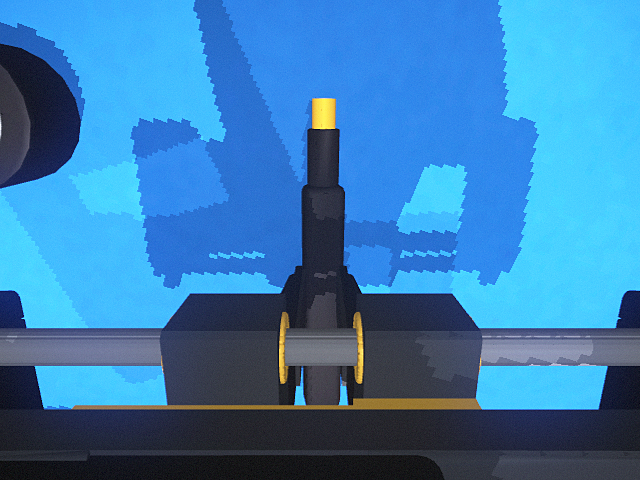

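The antenna is between the fingers (17.9 mm opening, blade at about (322,300)), but the tool drifted while holding. I'll lift it and watch that.

Request:
drive_tool:
  plan:
    - [1,[-32,-4.5,-4.5],0]
    - [1,[-32,-4.5,-4.5],0]
    - [1,[0,0,0],0]

```text
t: 2.95
position: [416.6, 345.5, 80.7]
tcp_rot: [0.704, -0.111, 0.69, 0.124]
force: [0.6, 0.5, 0.3]
grip_width: 0.004
```

Request:
drive_tool:
  plan:
    - [1,[0,0,0],0]
    - [1,[0,0,0],0]
    - [1,[0,0,0],0]

```text
t: 3.25
position: [416.0, 345.0, 79.1]
tcp_rot: [0.704, -0.111, 0.691, 0.123]
force: [0.1, -0.6, -0.1]
grip_width: 0.003
```

```bash
python3 -c "
from h import *
steps((669,-4,80,-1.4))"
```

```text
at [416.  345.   79.1] 109.1 t 3.25 open 0.3 F [ 0.1 -0.6 -0.1]
-> (669, -4, 80, -1.4) 14
[[-0.1, -29.5, 8.9], 7.9]
[[-0.1, -28.0, 12.9], 7.9]
[[-0.1, -25.9, 16.6], 7.9]
[[-0.1, -23.4, 20.0], 7.9]
[[-0.1, -20.4, 23.0], 7.9]
[[-0.1, -17.1, 25.6], 7.9]
[[-0.1, -13.4, 27.7], 7.9]
[[-0.1, -9.5, 29.3], 7.9]
[[-0.1, -5.4, 30.3], 7.9]
[[-0.1, -1.1, 30.8], 7.9]
[[-0.1, 3.1, 30.6], 7.9]
[[-0.1, 7.3, 29.9], 7.9]
[[-0.1, 11.3, 28.6], 7.9]
[[-0.1, 15.1, 26.8], 7.9]
```

```bash
python3 -c "
from h import *
p=cams.read_camera('wrist');save(p,'w3');w=world(p)
for r in rects(w,7,30,(0,0,640,480),300): print(*r)
w=world(cams.read_camera('top'))
for r in rects(w,7,30,(120,262,230,355),30): print(*r)
w=world(cams.read_camera('side'))
for r in rects(w,7,20,(200,400,480,480),30): print(*r)
"
```

```text
[386.1 224.5] 54 21 long axis deg 32.0 z 19.4
[393.3 350.6] 103 18 long axis deg 18.6 z 13.2
[557.  257.2] 88 24 long axis deg 104.8 z 15.6
[471.4 376.9] 35 19 long axis deg 14.7 z 13.4
[367.1 344.1] 45 18 long axis deg 13.9 z 12.3
[588.8 318.1] 60 10 long axis deg 11.1 z 12.4
[416.2 359.9] 150 20 long axis deg 18.2 z 13.9
```

View pics/w3.png

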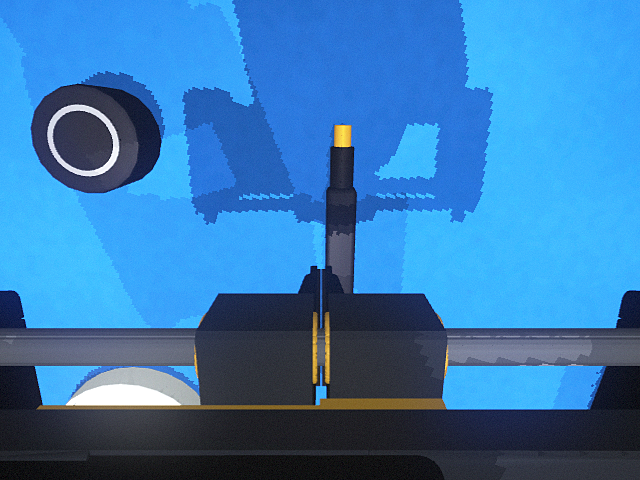

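Request:
drive_tool:
  plan:
    - [0.5,[0,14,-5],0.9]
    - [0.5,[20,0,0],0]
    - [0.5,[25,0,0],0]
    - [0.5,[10,0,0],0]
    - [0.5,[10,0,0],0]
    - [0.5,[5,0,0],0]

```text
t: 4.0
position: [407.8, 358.9, 6.0]
tcp_rot: [0.705, -0.106, 0.692, 0.117]
force: [-0.5, 0.2, -0.4]
grip_width: 0.451
```

```bash
python3 -c "
from h import *
steps((416.2,359.9,4,108.2));print(pose()[2]['joint_vel'])"
```

```text
at [407.8 358.9   6. ] 108.2 t 4.0 open 42.8 F [-0.5  0.2 -0.4]
-> (416.2, 359.9, 4, 108.2) 1
[[2.0, -1.7, 8.3], -0.0]
[ 0.0007018   0.08247184 -0.00027068  0.00221112 -0.0980221  -0.00027763]
```

Request:
drive_tool:
  plan:
    - [0.5,[2,-1.5,8],0]
    - [1,[1,0,0],0]

```text
t: 4.2
position: [416.7, 360.1, 3.0]
tcp_rot: [0.705, -0.106, 0.692, 0.118]
force: [-0.2, 0.2, -0.3]
grip_width: 0.457
```

Request:
drive_tool:
  plan:
    - [1,[0,0,0],0]

```text
t: 4.3
position: [417.3, 360.3, 3.3]
tcp_rot: [0.705, -0.106, 0.692, 0.117]
force: [0.6, 0.2, 0.3]
grip_width: 0.387
```

Request:
drive_tool:
  plan:
    - [1,[0,0,0],0]

```text
t: 4.4
position: [418.0, 360.6, 4.0]
tcp_rot: [0.705, -0.105, 0.691, 0.118]
force: [-0.1, 0.7, 0.2]
grip_width: 0.3
```

Request:
drive_tool:
  plan:
    - [1,[0,0,0],0]

```text
t: 4.5
position: [418.3, 360.8, 4.6]
tcp_rot: [0.706, -0.105, 0.691, 0.118]
force: [0.7, -0.1, -0.4]
grip_width: 0.221
```

Request:
drive_tool:
  plan:
    - [1,[1.5,0,0],0]
    - [1,[1,0,0],0]
    - [1,[0.5,0,0],0]

```text
t: 4.8
position: [418.7, 361.1, 4.6]
tcp_rot: [0.706, -0.105, 0.691, 0.118]
force: [0.7, -0.4, -0.4]
grip_width: 0.184
```

Request:
drive_tool:
  plan:
    - [1,[-10,0,0],0]
    - [1,[-30,0,0],0]
    - [1,[-30,0,0],0]

```text
t: 5.1
position: [414.0, 357.3, 72.0]
tcp_rot: [0.702, -0.107, 0.694, 0.116]
force: [0.4, -0.2, 0.3]
grip_width: 0.189
```

```bash
python3 -c "
from h import *
steps((669,-4,80,-1.4))"
```

```text
at [414.  357.3  72. ] 108.1 t 5.1 open 18.0 F [ 0.4 -0.2  0.3]
-> (669, -4, 80, -1.4) 14
[[-0.6, -30.2, 9.3], 7.8]
[[-0.6, -28.7, 13.3], 7.8]
[[-0.6, -26.6, 17.1], 7.8]
[[-0.6, -24.0, 20.5], 7.8]
[[-0.6, -21.0, 23.6], 7.8]
[[-0.6, -17.6, 26.2], 7.8]
[[-0.6, -13.8, 28.4], 7.8]
[[-0.6, -9.8, 30.0], 7.8]
[[-0.6, -5.7, 31.1], 7.8]
[[-0.6, -1.4, 31.6], 7.8]
[[-0.6, 2.9, 31.5], 7.8]
[[-0.6, 7.2, 30.8], 7.8]
[[-0.6, 11.3, 29.5], 7.8]
[[-0.6, 15.2, 27.7], 7.8]
```

Request:
drive_tool:
  plan:
    - [1,[-3,-30,9],7.8]
    - [1,[-3,-28.5,13],7.8]
    - [1,[-3,-26.5,17],7.8]
    - [1,[0,-24,20.5],7.8]
    - [1,[0,-21,23.5],7.8]
    - [1,[0,-17.5,26],7.8]
    - [1,[0,-14,28.5],7.8]
    - [1,[0,-10,30],7.8]
    - [1,[0,-5.5,31],7.8]
    - [1,[0,-1.5,31.5],7.8]

```text
t: 6.1
position: [600.0, 92.6, 94.0]
tcp_rot: [0.608, 0.38, 0.6, -0.354]
force: [0.2, 0.5, -0.4]
grip_width: 0.185
```

```bash
python3 -c "
from h import *
steps((669,-4,70,-1.4),(669,-4,10,-1.4))"
```

```text
at [600.   92.6  94. ] 27.4 t 6.1 open 17.6 F [ 0.2  0.5 -0.4]
-> (669, -4, 70, -1.4) 4
[[6.0, 4.2, 29.4], 7.2]
[[6.0, 7.8, 28.6], 7.2]
[[6.0, 11.4, 27.4], 7.2]
[[6.0, 14.7, 25.8], 7.2]
-> (669, -4, 10, -1.4) 2
[[30.0, 0.0, -0.0], -0.0]
[[30.0, 0.0, -0.0], -0.0]
```

Request:
drive_tool:
  plan:
    - [1,[6,4,29.5],7.2]
    - [1,[6,8,28.5],7.2]
    - [1,[6,11.5,27.5],7.2]
    - [1,[6,14.5,26],7.2]
    - [1,[0,0,0],0]

```text
t: 6.6
position: [674.5, -12.0, 73.1]
tcp_rot: [0.49, 0.528, 0.484, -0.497]
force: [-0.3, 0.8, 0.2]
grip_width: 0.182
```

```bash
python3 -c "
from h import *
steps((669,-4,10,-1.4))
print(Ro.from_quat(np.roll(pose()[2]['tcp_rot'],-1)).as_matrix().round(3))
for c in ['side','wrist']:
  p=cams.read_camera(c); save(p,'a1'+c)
"
```

```text
at [674.5 -12.   73.1] -3.0 t 6.6 open 17.3 F [-0.3  0.8  0.2]
-> (669, -4, 10, -1.4) 2
[[31.5, -2.9, -3.9], -0.8]
[[31.5, -2.9, -3.9], -0.8]
[[ 0.037  0.998 -0.051]
 [ 0.025 -0.051 -0.998]
 [-0.999  0.035 -0.027]]
```

View pics/a1side.png

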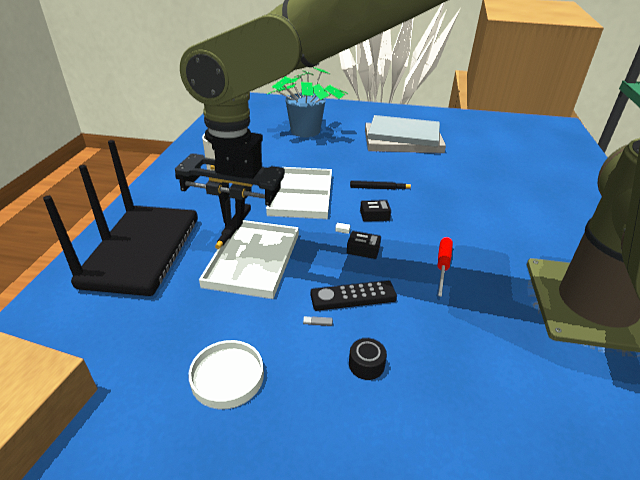

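Request:
drive_tool:
  plan:
    - [1,[28,-3.5,-4.5],0]
    - [1,[24,-3.5,-4.5],-0.5]
    - [1,[8,0,0],0]

```text
t: 7.0
position: [670.2, 4.1, 16.7]
tcp_rot: [0.496, 0.525, 0.488, -0.49]
force: [-0.9, 0.3, -0.6]
grip_width: 0.185
```

Request:
drive_tool:
  plan:
    - [1,[3,0,0],0]

```text
t: 7.1
position: [669.5, 5.2, 13.2]
tcp_rot: [0.496, 0.524, 0.489, -0.49]
force: [0.2, -0.6, 0.3]
grip_width: 0.184
```

Request:
drive_tool:
  plan:
    - [1,[1.5,0,6],0]
    - [1,[2,0,0],0]
    - [1,[0.5,0,0],0]

```text
t: 7.4
position: [670.8, -0.6, 12.1]
tcp_rot: [0.497, 0.524, 0.488, -0.489]
force: [-0.3, 0.3, 1.1]
grip_width: 0.185
```

Request:
drive_tool:
  plan:
    - [0.65,[0,0,0],0]
    - [0.65,[0,0,0],0]
    - [0.65,[0,0,0],0]

```text
t: 7.7
position: [672.5, -1.1, 14.1]
tcp_rot: [0.498, 0.526, 0.487, -0.488]
force: [0.7, -0.7, 0.0]
grip_width: 0.34
```

Request:
drive_tool:
  plan:
    - [0.65,[-20,0,0],0]
    - [0.65,[-40,0,0],0]
    - [0.65,[-20,0,0],0]

```text
t: 8.0
position: [665.5, -2.9, 91.2]
tcp_rot: [0.495, 0.524, 0.49, -0.49]
force: [1.2, 0.2, 0.6]
grip_width: 0.349
```

```bash
python3 - <<'E'
import re
s=open('h.py').read()
s=s[:s.index("def pose")]+'''
def pose():
    s=sense(); R=Ro.from_quat(np.roll(s["tcp_rot"],-1)).as_matrix(); y=R[:,1]
    return np.array(s["position"],float),np.degrees(np.arctan2(y[1],y[0])),s,R
def steps(*targets):
    """print shifts in (tilted) tool axes to each (x,y,z,phi) in turn, <=45 mm and <=8.4 deg a row"""
    p,f,s,R=pose()
    print("at",p.round(1),round(f,1),"t",round(float(s["t"]),2),"open",round(float(s["grip_width"])*95,1),"tilt",R[:2,0].round(3))
    for T in targets:
        d=np.array(T[:3])-p; a=T[3]-f; n=int(max(np.ceil(np.linalg.norm(d)/45),np.ceil(abs(a)/8.4),1)); print("->",T,n)
        for i in range(n):
            print([(R.T@d/n).round(1).tolist(),round(float(-a/n),1)]); R=R@Ro.from_rotvec([-np.radians(a/n),0,0]).as_matrix()
        p,f=np.array(T[:3],float),T[3]
'''
open('h.py','w').write(s)
E
python3 -c "
from h import *
steps((620,100,90,40),(396.5,210.4,65,84))
w=world(cams.read_camera('top'));
for r in rects(w,12,60,(230,165,400,275)): print(*r)"
```

```text
at [665.5  -2.9  91.2] -1.7 t 8.0 open 33.1 tilt [0.039 0.027]
-> (620, 100, 90, 40) 5
[[0.4, -9.7, -20.3], -8.3]
[[0.4, -6.7, -21.5], -8.3]
[[0.4, -3.5, -22.2], -8.3]
[[0.4, -0.2, -22.5], -8.3]
[[0.4, 3.1, -22.3], -8.3]
-> (396.5, 210.4, 65, 84) 6
[[3.2, -16.9, -38.1], -7.3]
[[3.2, -11.9, -39.9], -7.3]
[[3.2, -6.7, -41.1], -7.3]
[[3.2, -1.4, -41.6], -7.3]
[[3.2, 3.9, -41.4], -7.3]
[[3.2, 9.2, -40.6], -7.3]
[642.7  92. ] 137 16 long axis deg 173.5 z 19.6
[673.   41.9] 18 15 long axis deg 168.9 z 16.7
[669.6 -61.6] 17 13 long axis deg 0.7 z 17.3
[494.5 102. ] 22 11 long axis deg 108.6 z 17.8
```

```bash
python3 -c "
from h import *
steps((396.5,210.4,75,10))"
```

```text
at [666.8  -3.1  93.9] -1.7 t 8.05 open 33.6 tilt [0.043 0.026]
-> (396.5, 210.4, 75, 10) 8
[[1.6, -34.6, -25.6], -1.5]
[[1.6, -34.0, -26.5], -1.5]
[[1.6, -33.3, -27.4], -1.5]
[[1.6, -32.6, -28.2], -1.5]
[[1.6, -31.8, -29.0], -1.5]
[[1.6, -31.1, -29.8], -1.5]
[[1.6, -30.3, -30.6], -1.5]
[[1.6, -29.5, -31.4], -1.5]
```

Request:
drive_tool:
  plan:
    - [0.1,[1.5,-34.5,-25.5],-1.5]
    - [0.1,[1.5,-34,-26.5],-1.5]
    - [0.1,[1.5,-33.5,-27.5],-1.5]
    - [0.1,[1.5,-32.5,-28],-1.5]
    - [0.1,[1.5,-32,-29],-1.5]
    - [0.1,[1.5,-31,-30],-1.5]
    - [0.1,[1.5,-30.5,-30.5],-1.5]
    - [0.1,[1.5,-29.5,-31.5],-1.5]
    - [0.1,[0,0,0],0]

```text
t: 8.95
position: [386.6, 214.0, 70.2]
tcp_rot: [0.551, 0.469, 0.537, -0.434]
force: [0.0, -0.1, 0.3]
grip_width: 0.896
```

```bash
python3 -c "
from h import *
steps((396.5,210.4,45,10),(396.5,210.4,5,10))
w=world(cams.read_camera('side'))
for r in rects(w,28,40,(330,320,410,400),50): print(*r)"
```

```text
at [386.6 214.   70.2] 10.6 t 8.95 open 85.1 tilt [0.047 0.026]
-> (396.5, 210.4, 45, 10) 1
[[25.5, 7.8, 5.8], 0.6]
-> (396.5, 210.4, 5, 10) 1
[[39.9, -2.0, 0.7], 0.0]
[395.9 211.6] 55 55 long axis deg 67.8 z 35.0
```

Request:
drive_tool:
  plan:
    - [0.1,[25,8,6],0.6]
    - [0.1,[25,-1,0.5],0]
    - [0.1,[13,-1,0],0]
    - [0.1,[0,0,0],0]

```text
t: 9.4
position: [403.3, 209.1, 7.5]
tcp_rot: [0.549, 0.475, 0.532, -0.435]
force: [-0.1, -0.6, 0.2]
grip_width: 0.9
```

```bash
python3 -c "
from h import *
steps((396,211,6,10))"
```

```text
at [403.3 209.1   7.5] 9.8 t 9.4 open 85.5 tilt [0.055 0.027]
-> (396, 211, 6, 10) 1
[[1.1, -7.0, -3.1], -0.2]
```

Request:
drive_tool:
  plan:
    - [0.1,[1,-7,-3],0]
    - [1,[1,0,0],0]
    - [1,[1,0,0],0]
    - [1,[0.5,0,0],0]
    - [1,[0.5,0,0],0]
    - [1,[0.5,0,0],0]
    - [1,[0.5,0,0],0]

```text
t: 10.1
position: [398.9, 210.8, 5.4]
tcp_rot: [0.55, 0.477, 0.531, -0.435]
force: [-2.0, -1.6, 5.3]
grip_width: 0.593
```

Request:
drive_tool:
  plan:
    - [1,[-20,0,0],0]
    - [1,[-40,0,0],0]
    - [1,[-20,0,0],0]

```text
t: 10.4
position: [390.7, 207.2, 82.7]
tcp_rot: [0.548, 0.474, 0.532, -0.438]
force: [1.3, 0.9, -0.7]
grip_width: 0.588
```

```bash
python3 -c "
from h import *
steps((599,269.6,80,10))"
```

```text
at [390.7 207.2  82.7] 9.7 t 10.4 open 55.9 tilt [0.05  0.025]
-> (599, 269.6, 80, 10) 5
[[2.9, 43.1, -5.3], -0.1]
[[2.9, 43.1, -5.2], -0.1]
[[2.9, 43.1, -5.2], -0.1]
[[2.9, 43.1, -5.1], -0.1]
[[2.9, 43.1, -5.1], -0.1]
```

Request:
drive_tool:
  plan:
    - [1,[3,43,-5],0]
    - [1,[3,43,-5],0]
    - [1,[3,43,-5],0]
    - [1,[3,43,-5],0]
    - [1,[3,43,-5],0]
    - [1,[0,0,0],0]

```text
t: 11.0
position: [607.4, 271.4, 83.8]
tcp_rot: [0.55, 0.478, 0.53, -0.433]
force: [-1.1, -0.4, -1.2]
grip_width: 0.59
```

```bash
python3 -c "
from h import *
steps((599,269.6,20,10),(599,269.6,10,10))"
```

```text
at [607.4 271.4  83.8] 9.7 t 11.0 open 56.0 tilt [0.062 0.03 ]
-> (599, 269.6, 20, 10) 2
[[31.5, -6.4, 0.8], -0.2]
[[31.5, -6.4, 0.8], -0.2]
-> (599, 269.6, 10, 10) 1
[[10.0, -0.7, 0.2], 0.0]
```

Request:
drive_tool:
  plan:
    - [1,[31,-6.5,1],0]
    - [1,[30,-6.5,1],0]
    - [1,[8,0,0],0]
    - [1,[1,0,0],0]

```text
t: 11.4
position: [599.8, 269.5, 9.9]
tcp_rot: [0.55, 0.478, 0.53, -0.433]
force: [-0.5, 0.5, -1.6]
grip_width: 0.586
```

```bash
python3 -c "
from h import *
steps((599,269.6,10,10))"
```

```text
at [599.8 269.5   9.9] 9.7 t 11.4 open 55.7 tilt [0.063 0.03 ]
-> (599, 269.6, 10, 10) 1
[[-0.2, -0.8, -0.2], -0.3]
```

Release with a modest opening.

Request:
drive_tool:
  plan:
    - [1,[0.5,0,0],0]
    - [0.32,[0,0,0],0]
    - [0.32,[0,0,0],0]
    - [0.32,[-5,0,0],0]
    - [0.32,[-30,0,0],0]
    - [0.32,[-40,0,0],0]
    - [0.3,[-10,0,0],0]

```text
t: 12.1
position: [596.7, 267.9, 103.8]
tcp_rot: [0.552, 0.48, 0.529, -0.43]
force: [0.9, 0.2, 1.0]
grip_width: 0.697
```

```bash
python3 -c "
from h import *
steps((427.9,-75.3,75,84))
p=cams.read_camera('side');w=world(p)
for r in rects(w,30,50,(150,320,300,410),50): print(*r)
p=cams.read_camera('wrist');save(p,'w5')"
```

```text
at [596.7 267.9 103.8] 9.7 t 12.1 open 66.3 tilt [0.07  0.033]
-> (427.9, -75.3, 75, 84) 9
[[0.6, -25.1, 34.5], -8.3]
[[0.6, -29.8, 30.5], -8.3]
[[0.6, -33.8, 25.9], -8.3]
[[0.6, -37.2, 20.8], -8.3]
[[0.6, -39.8, 15.2], -8.3]
[[0.6, -41.6, 9.3], -8.3]
[[0.6, -42.5, 3.3], -8.3]
[[0.6, -42.5, -2.9], -8.3]
[[0.6, -41.7, -8.9], -8.3]
[599.4 270.4] 56 55 long axis deg 148.0 z 38.9
```

Request:
drive_tool:
  plan:
    - [0.15,[0.5,-25,34.5],-8.3]
    - [0.15,[0.5,-30,30.5],-8.3]
    - [0.15,[0.5,-34,26],-8.3]
    - [0.15,[0.5,-37,21],-8.3]
    - [0.15,[0.5,-40,15],-8.3]
    - [0.15,[0.5,-41.5,9.5],-8.3]
    - [0.15,[0.5,-42.5,3.5],-8.3]
    - [0.15,[0.5,-42.5,-3],-8.3]
    - [0.15,[0.5,-41.5,-9],-8.3]

```text
t: 13.1
position: [427.6, -66.1, 62.9]
tcp_rot: [0.723, 0.056, 0.688, -0.03]
force: [0.5, -0.2, 0.1]
grip_width: 0.848
```

```bash
python3 -c "
from h import *
steps((427.9,-75.3,45,84),(427.9,-75.3,6,84))"
```

```text
at [427.6 -66.1  62.9] 83.0 t 13.1 open 80.6 tilt [0.052 0.033]
-> (427.9, -75.3, 45, 84) 1
[[17.6, -9.8, 0.5], -1.0]
-> (427.9, -75.3, 6, 84) 1
[[38.9, -1.5, -1.9], 0.0]
```

Request:
drive_tool:
  plan:
    - [0.15,[17,-10,0.5],-1]
    - [0.15,[25,-1,-1],0]
    - [0.15,[12,0,-1],0]

```text
t: 13.4
position: [424.1, -79.1, 4.5]
tcp_rot: [0.723, 0.051, 0.688, -0.026]
force: [-0.1, -0.1, 0.0]
grip_width: 0.849
```

```bash
python3 -c "
from h import *
steps((427.9,-75.3,6,84))"
```

```text
at [424.1 -79.1   4.5] 83.8 t 13.4 open 80.7 tilt [0.051 0.032]
-> (427.9, -75.3, 6, 84) 1
[[-1.1, 4.3, 3.4], -0.2]
```

Request:
drive_tool:
  plan:
    - [1,[-0.5,4,3.5],0]
    - [1,[0.5,0,0],0]
    - [1,[0.5,0,0],0]
    - [1,[0.5,0,0],0]
    - [1,[0.5,0,0],0]
    - [1,[0.5,0,0],0]

```text
t: 14.0
position: [427.1, -75.6, 1.6]
tcp_rot: [0.722, 0.049, 0.69, -0.026]
force: [-3.4, -1.7, 7.6]
grip_width: 0.488
```

Request:
drive_tool:
  plan:
    - [1,[-20,0,0],0]
    - [1,[-40,0,0],0]

```text
t: 14.2
position: [418.9, -74.9, 56.5]
tcp_rot: [0.717, 0.051, 0.695, -0.025]
force: [0.4, -0.1, -0.8]
grip_width: 0.487
```

```bash
python3 -c "
from h import *
steps((592,-218,62,95.9))"
```

```text
at [418.9 -74.9  56.5] 83.9 t 14.2 open 46.2 tilt [0.033 0.036]
-> (592, -218, 62, 95.9) 5
[[-1.0, -24.7, 37.5], -2.4]
[[-1.0, -26.2, 36.4], -2.4]
[[-1.0, -27.8, 35.3], -2.4]
[[-1.0, -29.2, 34.1], -2.4]
[[-1.0, -30.6, 32.9], -2.4]
```

Request:
drive_tool:
  plan:
    - [1,[-3,-24.5,37.5],-2.4]
    - [1,[-3,-26,36.5],-2.4]
    - [1,[-1,-28,35.5],-2.4]
    - [1,[-1,-29,34],-2.4]
    - [1,[-1,-30.5,33],-2.4]

```text
t: 14.7
position: [599.1, -218.0, 79.6]
tcp_rot: [0.725, -0.03, 0.686, 0.051]
force: [0.0, 0.3, -0.6]
grip_width: 0.49
```

```bash
python3 -c "
from h import *
steps((592,-218,35,95.9),(592,-218,9,95.9))"
```

```text
at [ 599.1 -218.    79.6] 96.6 t 14.7 open 46.5 tilt [0.053 0.032]
-> (592, -218, 35, 95.9) 2
[[22.1, -0.2, -4.8], 0.3]
[[22.1, -0.2, -4.8], 0.3]
-> (592, -218, 9, 95.9) 1
[[25.9, -0.7, -1.5], -0.0]
```

Request:
drive_tool:
  plan:
    - [1,[22,0,-4.5],0.5]
    - [1,[22,0,-4.5],0]
    - [1,[0,0,0],0]

```text
t: 15.0
position: [598.1, -221.6, 34.2]
tcp_rot: [0.727, -0.027, 0.685, 0.046]
force: [-0.0, -0.4, -2.2]
grip_width: 0.486
```

```bash
python3 -c "
from h import *
steps((592,-218,7,95.9))"
```

```text
at [ 598.1 -221.6   34.2] 96.0 t 15.0 open 46.2 tilt [0.058 0.031]
-> (592, -218, 7, 95.9) 1
[[26.9, 3.6, -7.3], 0.1]
```

Request:
drive_tool:
  plan:
    - [1,[15,3.5,-7],0]
    - [1,[10,0,-1],0]
    - [1,[1,0,0],0]

```text
t: 15.3
position: [590.4, -216.8, 6.4]
tcp_rot: [0.727, -0.026, 0.685, 0.047]
force: [-0.8, -0.3, -0.5]
grip_width: 0.485
```

```bash
python3 -c "
from h import *
steps((592,-218,7,95.9))"
```

```text
at [ 590.4 -216.8    6.4] 96.0 t 15.3 open 46.0 tilt [0.058 0.032]
-> (592, -218, 7, 95.9) 1
[[-0.5, -1.3, 1.5], 0.1]
```

Request:
drive_tool:
  plan:
    - [0.38,[0,0,0],0]
    - [0.38,[0,0,0],0]
    - [0.38,[-5,0,0],0]
    - [0.38,[-30,0,0],0]
    - [0.2,[-35,0,0],0]

```text
t: 15.8
position: [584.4, -217.4, 76.0]
tcp_rot: [0.725, -0.026, 0.686, 0.048]
force: [0.4, -0.5, -0.4]
grip_width: 0.661
```

```bash
python3 -c "
from h import *
steps((414.5,-206.9,65,104.7))
w=world(cams.read_camera('side'))
for r in rects(w,24,50,(260,160,340,222),50): print(*r)"
```

```text
at [ 584.4 -217.4   76. ] 96.0 t 15.8 open 62.8 tilt [0.053 0.035]
-> (414.5, -206.9, 65, 104.7) 4
[[0.6, 7.0, -42.1], -2.2]
[[0.6, 8.6, -41.8], -2.2]
[[0.6, 10.1, -41.4], -2.2]
[[0.6, 11.7, -41.0], -2.2]
[ 590.8 -214.4] 62 49 long axis deg 8.5 z 35.2
```

Request:
drive_tool:
  plan:
    - [0.15,[-1,7,-42],-2.2]
    - [0.15,[0,8.5,-42],-2.2]
    - [0.15,[0.5,10,-41.5],-2.2]
    - [0.15,[0.5,11.5,-41],-2.2]
    - [0.15,[0,0,0],0]

```text
t: 16.35
position: [419.2, -212.7, 81.0]
tcp_rot: [0.729, -0.091, 0.672, 0.098]
force: [0.5, 0.1, -0.5]
grip_width: 0.849
```

```bash
python3 -c "
from h import *
steps((414.5,-206.9,45,104.7),(414.5,-206.9,6,104.7))
w=world(cams.read_camera('side'))
for r in rects(w,22,50,(350,190,400,225),50): print(*r)"
```

```text
at [ 419.2 -212.7   81. ] 105.3 t 16.35 open 80.6 tilt [0.078 0.02 ]
-> (414.5, -206.9, 45, 104.7) 1
[[35.6, 6.9, -5.9], 0.6]
-> (414.5, -206.9, 6, 104.7) 1
[[38.9, 0.0, -3.2], -0.0]
[ 414.2 -205.6] 61 49 long axis deg 14.7 z 31.3
```

Request:
drive_tool:
  plan:
    - [0.15,[34,7,-6],0.5]
    - [0.15,[25,0,-2],0]
    - [0.15,[12,0,-1],0]

```text
t: 16.7
position: [425.4, -213.3, 17.8]
tcp_rot: [0.735, -0.093, 0.665, 0.089]
force: [0.0, 0.0, 0.2]
grip_width: 0.849
```

```bash
python3 -c "
from h import *
steps((414.3,-206.5,5,104.7))"
```

```text
at [ 425.4 -213.3   17.8] 104.7 t 16.7 open 80.7 tilt [0.099 0.007]
-> (414.3, -206.5, 5, 104.7) 1
[[11.7, 9.6, -10.2], -0.0]
```

Request:
drive_tool:
  plan:
    - [0.15,[6,9.5,-10],0]
    - [0.15,[6,0,0],0]

```text
t: 16.9
position: [417.0, -207.4, 5.2]
tcp_rot: [0.736, -0.093, 0.665, 0.088]
force: [0.0, -0.7, 0.3]
grip_width: 0.849
```

```bash
python3 -c "
from h import *
steps((414.3,-206.5,5,104.7))"
```

```text
at [ 417.  -207.4    5.2] 104.7 t 16.9 open 80.6 tilt [0.1   0.006]
-> (414.3, -206.5, 5, 104.7) 1
[[-0.1, 1.6, -2.4], 0.0]
```

Request:
drive_tool:
  plan:
    - [1,[0.5,1.5,-2.5],0]
    - [1,[0.5,0,0],0]
    - [1,[0.5,0,0],0]
    - [1,[0,0,0],0]
    - [1,[0,0,0],0]
    - [1,[0,0,0],0]

```text
t: 17.5
position: [418.9, -209.1, 6.6]
tcp_rot: [0.738, -0.095, 0.663, 0.087]
force: [0.0, -0.1, -1.3]
grip_width: 0.48
```

Request:
drive_tool:
  plan:
    - [1,[-20,0,0],0]
    - [1,[-45,0,0],0]

```text
t: 17.7
position: [407.2, -205.9, 65.5]
tcp_rot: [0.734, -0.091, 0.667, 0.091]
force: [0.9, -0.5, -0.3]
grip_width: 0.486
```

```bash
python3 -c "
from h import *
steps((602,-313.5,65,95.9))"
```

```text
at [ 407.2 -205.9   65.5] 104.8 t 17.7 open 46.1 tilt [0.093 0.012]
-> (602, -313.5, 65, 95.9) 5
[[3.5, -30.7, 32.0], 1.8]
[[3.5, -29.7, 32.9], 1.8]
[[3.5, -28.7, 33.8], 1.8]
[[3.5, -27.6, 34.7], 1.8]
[[3.5, -26.5, 35.6], 1.8]
```

Request:
drive_tool:
  plan:
    - [1,[0,-30.5,32],1.8]
    - [1,[3,-29.5,33],1.8]
    - [1,[5,-28.5,33.5],1.8]
    - [1,[6,-27.5,34],1.8]
    - [1,[6,-26.5,34],1.8]

```text
t: 18.2
position: [607.2, -318.9, 83.2]
tcp_rot: [0.747, -0.038, 0.664, 0.03]
force: [1.2, 0.3, -1.1]
grip_width: 0.481
```

```bash
python3 -c "
from h import *
steps((602,-313.5,35,95.9),(602,-313.5,10,95.9))"
```

```text
at [ 607.2 -318.9   83.2] 95.4 t 18.2 open 45.7 tilt [ 0.118 -0.006]
-> (602, -313.5, 35, 95.9) 2
[[23.6, 3.3, -5.1], -0.2]
[[23.6, 3.4, -5.1], -0.2]
-> (602, -313.5, 10, 95.9) 1
[[24.8, 0.5, -2.9], -0.0]
```

Request:
drive_tool:
  plan:
    - [1,[23,3.5,-5],0]
    - [1,[23,3.5,-5],0]
    - [1,[0,0,0],0]

```text
t: 18.5
position: [607.8, -317.0, 35.2]
tcp_rot: [0.748, -0.038, 0.662, 0.028]
force: [-1.3, -0.0, -1.6]
grip_width: 0.487
```

```bash
python3 -c "
from h import *
steps((602,-313.5,11,95.9))"
```

```text
at [ 607.8 -317.    35.2] 95.4 t 18.5 open 46.3 tilt [ 0.121 -0.009]
-> (602, -313.5, 11, 95.9) 1
[[23.2, 4.5, -8.3], -0.5]
```

Request:
drive_tool:
  plan:
    - [1,[14,4.5,-8],0]
    - [1,[8,0,-1],0]
    - [1,[1,0,0],0]

```text
t: 18.8
position: [601.0, -313.7, 11.0]
tcp_rot: [0.748, -0.039, 0.662, 0.028]
force: [-0.5, 0.0, 2.4]
grip_width: 0.487
```

```bash
python3 -c "
from h import *
steps((602,-313.5,11,95.9)); print(pose()[2]['force'])"
```

```text
at [ 601.  -313.7   11. ] 95.4 t 18.8 open 46.2 tilt [ 0.123 -0.01 ]
-> (602, -313.5, 11, 95.9) 1
[[0.1, 0.1, 1.0], -0.5]
[-0.54115965  0.03451383  2.43003567]
```

Request:
drive_tool:
  plan:
    - [0.38,[0,0,0],0]
    - [0.38,[0,0,0],0]
    - [0.38,[-5,0,0],0]
    - [0.38,[-30,0,0],0]
    - [0.45,[-35,0,0],0]

```text
t: 19.3
position: [590.5, -311.8, 80.3]
tcp_rot: [0.747, -0.038, 0.663, 0.029]
force: [0.7, 0.0, -0.3]
grip_width: 0.582
```

```bash
python3 -c "
from h import *
steps((411.3,-338,65,97.3))
p=cams.read_camera('side');w=world(p)
for r in rects(w,24,50,(260,150,345,222),30): print(*r)
for r in rects(w,7,20,(345,175,415,192),30): print(*r)
save(p,'s6')"
```

```text
at [ 590.5 -311.8   80.3] 95.4 t 19.3 open 55.3 tilt [ 0.118 -0.007]
-> (411.3, -338, 65, 97.3) 5
[[-1.2, -1.8, -36.3], -0.4]
[[-1.2, -1.6, -36.3], -0.4]
[[-1.2, -1.3, -36.3], -0.4]
[[-1.2, -1.1, -36.3], -0.4]
[[-1.2, -0.8, -36.3], -0.4]
[ 597.5 -322. ] 72 61 long axis deg 97.2 z 35.3
[ 590.6 -214.1] 62 49 long axis deg 6.1 z 35.2
[ 410.2 -337.5] 150 22 long axis deg 7.1 z 14.2
```

View pics/s6.png

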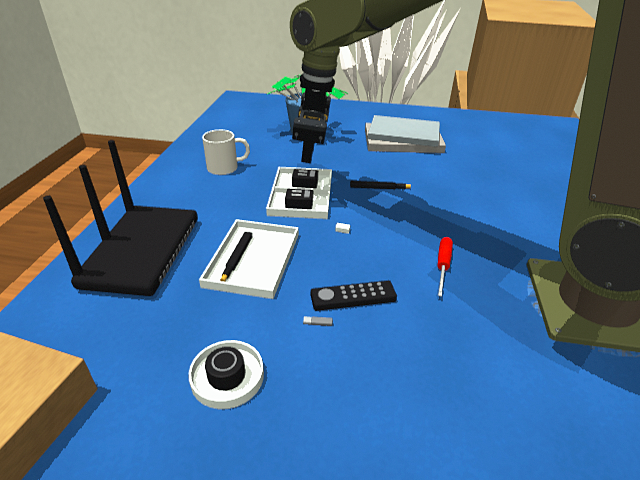

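Request:
drive_tool:
  plan:
    - [0.4,[-1,-2,-36],-0.4]
    - [0.4,[-1,-1.5,-36],-0.4]
    - [0.4,[-1,-1.5,-36],-0.4]
    - [0.4,[-1,-1,-36],-0.4]
    - [0.4,[-1,-1,-36],-0.4]

```text
t: 19.85
position: [420.1, -345.7, 82.1]
tcp_rot: [0.754, -0.062, 0.653, 0.036]
force: [-0.5, -0.3, 0.5]
grip_width: 0.602
```

```bash
python3 -c "
from h import *
steps((411,-337.8,35,97.2),(411,-337.8,5,97.2))"
```

```text
at [ 420.1 -345.7   82.1] 97.7 t 19.85 open 57.2 tilt [ 0.145 -0.027]
-> (411, -337.8, 35, 97.2) 2
[[22.5, 5.6, -7.2], 0.3]
[[22.5, 5.6, -7.2], 0.3]
-> (411, -337.8, 5, 97.2) 1
[[29.7, 1.4, -4.2], -0.0]
```

Request:
drive_tool:
  plan:
    - [0.5,[16,4,-5],0.3]
    - [0.5,[16,4,-5],0.2]
    - [0.5,[16,4,-5],0]
    - [0.5,[16,0,-3],0]
    - [0.5,[8,0,-1],0]
    - [0.5,[2,0,0],0]

```text
t: 20.45
position: [409.2, -343.1, 10.7]
tcp_rot: [0.757, -0.06, 0.65, 0.027]
force: [-0.6, 0.6, -0.2]
grip_width: 0.504
```

```bash
python3 -c "
from h import *
steps((411,-337.8,5,97.2))"
```

```text
at [ 409.2 -343.1   10.7] 96.8 t 20.45 open 47.8 tilt [ 0.154 -0.038]
-> (411, -337.8, 5, 97.2) 1
[[5.7, 5.4, 1.6], -0.4]
```

Request:
drive_tool:
  plan:
    - [0.5,[3.5,5.5,1.5],-0.4]
    - [0.7,[2,0,0],0]
    - [1,[0.5,0,0],0]

```text
t: 20.75
position: [412.6, -338.5, 6.6]
tcp_rot: [0.758, -0.064, 0.649, 0.028]
force: [0.7, -0.5, 0.4]
grip_width: 0.388
```

```bash
python3 -c "
from h import *
steps((411,-337.8,5,97.2))"
```

```text
at [ 412.6 -338.5    6.6] 97.3 t 20.75 open 36.8 tilt [ 0.156 -0.041]
-> (411, -337.8, 5, 97.2) 1
[[1.3, 1.0, -1.7], 0.1]
```

Request:
drive_tool:
  plan:
    - [1,[2,0.5,-1.5],0]
    - [1,[1.5,0,0],0]
    - [1,[1,0,0],0]
    - [1,[0.5,0,0],0]
    - [1,[0.5,0,0],0]

```text
t: 21.25
position: [412.8, -339.2, 3.5]
tcp_rot: [0.758, -0.065, 0.649, 0.028]
force: [-3.5, 2.1, 6.1]
grip_width: 0.187
```

Request:
drive_tool:
  plan:
    - [1,[-10,0,0],0]
    - [1,[-40,0,0],0]
    - [1,[-40,0,0],0]

```text
t: 21.55
position: [395.1, -331.7, 88.2]
tcp_rot: [0.755, -0.061, 0.652, 0.032]
force: [2.0, -0.3, 0.8]
grip_width: 0.189
```

```bash
python3 -c "
from h import *
steps((613,-4,90,-1.4))"
```

```text
at [ 395.1 -331.7   88.2] 97.4 t 21.55 open 18.0 tilt [ 0.148 -0.031]
-> (613, -4, 90, -1.4) 12
[[1.7, 24.7, 21.5], 8.2]
[[1.7, 27.5, 17.7], 8.2]
[[1.7, 29.8, 13.6], 8.2]
[[1.7, 31.4, 9.2], 8.2]
[[1.7, 32.4, 4.6], 8.2]
[[1.7, 32.8, -0.1], 8.2]
[[1.7, 32.4, -4.8], 8.2]
[[1.7, 31.4, -9.4], 8.2]
[[1.7, 29.7, -13.8], 8.2]
[[1.7, 27.4, -17.9], 8.2]
[[1.7, 24.6, -21.6], 8.2]
[[1.7, 21.3, -24.9], 8.2]
```

Request:
drive_tool:
  plan:
    - [1,[2,24.5,21.5],8.2]
    - [1,[2,27.5,17.5],8.2]
    - [1,[2,30,13.5],8.2]
    - [1,[2,31.5,9],8.2]
    - [1,[2,32.5,4.5],8.2]
    - [1,[2,33,0],8.2]

```text
t: 22.15
position: [509.0, -174.9, 99.5]
tcp_rot: [0.716, 0.263, 0.596, -0.252]
force: [0.6, -0.4, 0.2]
grip_width: 0.188
```

```bash
python3 -c "
from h import *
steps((613,-4,80,-1.4))"
```

```text
at [ 509.  -174.9   99.5] 47.5 t 22.15 open 17.8 tilt [ 0.164 -0.048]
-> (613, -4, 80, -1.4) 6
[[4.7, 32.4, -7.3], 8.1]
[[4.7, 31.0, -11.8], 8.1]
[[4.7, 29.0, -16.1], 8.1]
[[4.7, 26.5, -20.0], 8.1]
[[4.7, 23.3, -23.6], 8.1]
[[4.7, 19.8, -26.6], 8.1]
```

Request:
drive_tool:
  plan:
    - [1,[4.5,32.5,-7.5],8.1]
    - [1,[4.5,31,-12],8.1]
    - [1,[4.5,29,-16],8.1]
    - [1,[4.5,26.5,-20],8.1]
    - [1,[4.5,23,-23.5],8.1]
    - [1,[4.5,19.5,-26.5],8.1]
    - [1,[0,0,0],0]

```text
t: 22.85
position: [619.3, 4.2, 85.1]
tcp_rot: [0.539, 0.544, 0.429, -0.479]
force: [0.4, -0.7, 0.0]
grip_width: 0.187
```

```bash
python3 -c "
from h import *
steps((613,-4,35,-1.4))
p=cams.read_camera('side');w=world(p)
cv2.imwrite('pics/s7.png',cv2.resize(p['img'][120:310,150:350,::-1],None,fx=3,fy=3))"
```

```text
at [619.3   4.2  85.1] -3.0 t 22.85 open 17.7 tilt [ 0.172 -0.049]
-> (613, -4, 35, -1.4) 2
[[24.3, -7.2, 3.3], -0.8]
[[24.3, -7.3, 3.2], -0.8]
```

View pics/s7.png

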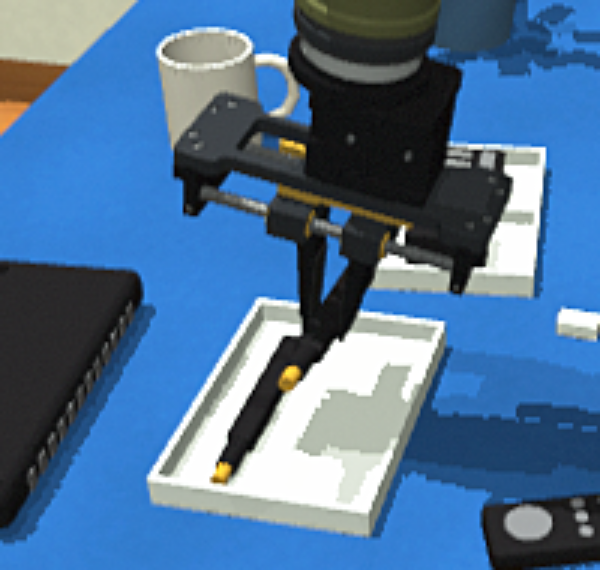

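Request:
drive_tool:
  plan:
    - [1,[20,-5,3],-0.8]
    - [1,[20,-5,3],-0.8]
    - [1,[5,-1,1],0]
    - [1,[0,0,0],0]

```text
t: 23.3
position: [614.6, -8.7, 40.2]
tcp_rot: [0.549, 0.534, 0.437, -0.472]
force: [0.3, 0.8, 0.5]
grip_width: 0.186
```

```bash
python3 -c "
from h import *
steps((616,-4,17,-1.4))"
```

```text
at [614.6  -8.7  40.2] -0.9 t 23.3 open 17.7 tilt [ 0.174 -0.051]
-> (616, -4, 17, -1.4) 1
[[22.8, -2.8, -5.8], 0.5]
```

Request:
drive_tool:
  plan:
    - [1,[15,-2,-5.5],0]
    - [1,[4,-0.5,0],0]
    - [1,[1,0,0],0]

```text
t: 23.6
position: [616.9, -5.0, 20.7]
tcp_rot: [0.55, 0.535, 0.435, -0.471]
force: [-0.3, 0.0, -0.7]
grip_width: 0.185
```

```bash
python3 -c "
from h import *
steps((616,-4,15,-1.4)); print(pose()[2]['force'])"
```

```text
at [616.9  -5.   20.7] -1.0 t 23.6 open 17.5 tilt [ 0.177 -0.052]
-> (616, -4, 15, -1.4) 1
[[5.4, -2.0, -1.3], 0.4]
[-0.33883677  0.01682425 -0.70357378]
```

Request:
drive_tool:
  plan:
    - [1,[3,-1,-1],0]
    - [1,[3,-1,0],0]

```text
t: 23.8
position: [617.0, -4.0, 15.1]
tcp_rot: [0.55, 0.536, 0.435, -0.471]
force: [-1.1, 1.9, 2.2]
grip_width: 0.19
```

```bash
python3 -c "
from h import *
steps((616,-4,13,-1.4)); print(pose()[2]['force'])"
```

```text
at [617.   -4.   15.1] -1.0 t 23.8 open 18.1 tilt [ 0.179 -0.052]
-> (616, -4, 13, -1.4) 1
[[1.8, -1.3, -0.1], 0.4]
[-1.13355889  1.9026322   2.15842624]
```

Request:
drive_tool:
  plan:
    - [0.66,[0,0,0],0]
    - [0.66,[0,0,0],0]
    - [0.66,[-3,0,0],0]
    - [0.66,[-25,0,0],0]
    - [0.66,[-40,0,0],0]
    - [0.6,[-40,0,0],0]

```text
t: 24.4
position: [593.0, 1.8, 117.3]
tcp_rot: [0.547, 0.532, 0.439, -0.474]
force: [0.3, -0.1, 1.0]
grip_width: 0.382
```

Request:
drive_tool:
  plan:
    - [0.6,[-20,-40,0],0]
    - [0.6,[0,-40,0],0]
    - [0.6,[0,-40,0],0]
    - [0.6,[0,-40,0],0]
    - [0.6,[0,-40,0],0]
    - [0.6,[0,0,0],0]

```text
t: 25.0
position: [392.6, 5.9, 112.3]
tcp_rot: [0.552, 0.537, 0.432, -0.468]
force: [0.5, -0.6, 0.8]
grip_width: 0.397
```

```bash
python3 -c "
from h import *
p=cams.read_camera('side');save(p,'s8');p=cams.read_camera('top');save(p,'t8');w=world(p)
for r in rects(w,8,60,(280,175,372,236)): print('in plain',*r)
for r in rects(w,25,60,(395,185,505,270)): print('in bay',*r)
for r in rects(w,28,60,(170,195,235,250)): print('in dish',*r)
for r in rects(w,12,30,(262,255,320,345)): print('remote',*r)
for r in rects(w,12,30,(262,160,510,275)): print('trays',*r)
w=world(cams.read_camera('side'))
for r in rects(w,7,60,(300,270,405,315),200): print('side remote',*r)
for r in rects(w,10,60,(205,225,295,290)): print('side plain',*r)
"
```

```text
in plain [606.7  60.6] 181 94 long axis deg 44.3 z 19.7
in plain [673.  -66.4] 186 91 long axis deg 44.9 z 17.2
in plain [671.3   2.9] 147 18 long axis deg 88.4 z 17.2
in plain [618.4  -0.7] 149 20 long axis deg 90.0 z 17.3
in bay [ 597.  -312.3] 63 48 long axis deg 6.7 z 33.5
in bay [ 591.1 -215.6] 62 47 long axis deg 5.7 z 33.6
in dish [599.3 269.8] 55 54 long axis deg 45.3 z 38.2
remote [433.7  69.3] 148 44 long axis deg 19.4 z 17.8
trays [640.8  -3.9] 198 139 long axis deg 88.6 z 19.4
trays [671.4   3. ] 147 18 long axis deg 88.3 z 17.4
trays [ 597.1 -265.3] 200 139 long axis deg 96.0 z 18.5
trays [ 6.169e+02 -6.000e-01] 149 16 long axis deg 90.5 z 17.4
trays [ 592.9 -291.4] 62 14 long axis deg 17.0 z 21.4
trays [ 585.6 -194. ] 61 15 long axis deg 21.2 z 22.5
trays [498.8  90. ] 45 17 long axis deg 91.3 z 17.6
side remote [432.9  69.7] 149 46 long axis deg 19.7 z 18.8
side plain [640.1  -4.1] 201 139 long axis deg 88.7 z 18.4
side plain [ 6.166e+02 -4.000e-01] 152 19 long axis deg 91.0 z 18.4
```

View pics/t8.png

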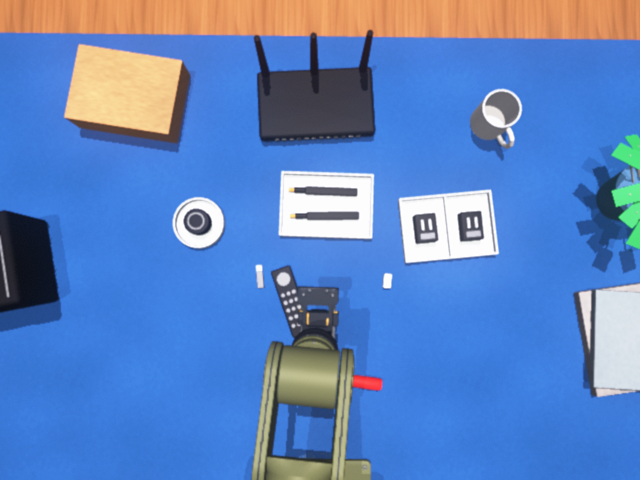

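View pics/s8.png

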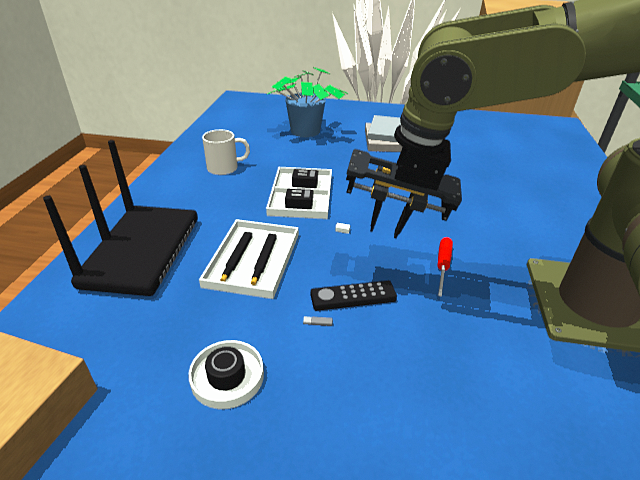

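The pictures show both antennas flat in the plain tray, around (325,191) and (325,216) in the top view. There is one adapter per bay, at (426,228) and (470,226), and the hub is centred in the dish at (197,221). The remote hasn't moved, and the gripper is clear of everything at z ≈ 112 mm.

```bash
python3 -c "
from h import *
print(robot.finish_job())"
```

```text
the job is handed in; nothing more can be done
None
```

The job is handed in at about 25 s of the 106 s allowed. All five parts are in their trays and the remote control was not moved. `finish_job` reports no verdict, so this rests on my last camera checks.

| Part | Last measurement | Limit |
|---|---|---|
| Antennas | −22 and +31 mm across the tray, about +3 and +7 mm along it; 0 to 2.5° from lengthwise; tops at 17 mm, so flat on the floor | ±62 mm across, ±30 mm along, 23° |
| Adapters | about ±50 mm either side of the partition, one per bay; tops at 33.5 mm, so flat on the floor | 15 to 80 mm from the partition |
| Hub | under 1 mm from the dish centre; top at 38 mm, so upright on the floor | 26 mm |
| Remote | within about 1 mm of its starting place, which is measurement error | 20 mm |

- **First antenna grasp:** the first try slipped off and pushed that antenna about 11 mm along the table. I measured it again and the second grasp held.
- **Tool tilt:** the tool gradually leaned to about 0.18 rad (10°) over the run, because each move starts from the measured pose. The last antenna was therefore let go slightly tilted, and it settled flat in both the top and side views.

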